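# Open the ratchet gluing clamp

## Robot

A 6-joint arm with a two-finger parallel gripper is mounted at the origin on the work surface; the furniture and walls round the work are solid. World frame = base frame: x ahead of the robot, y to its left, z up, the work surface at z = 0. Lengths are in m, angles in rad, forces in N, time in s.
With the tool pointing down it reaches from about 0.3 to 0.775 m from the base axis. Payload 14.6 kg.
Tool frame: the origin (TCP) lies on the centre line of the jaws, within the pads' length; the fingertips stand 19 mm ahead of it and the grasp point (between the pads) is the TCP; y points along the fingers, x is the direction in which the jaws open and shut, and the axes are right-handed (so a half turn about y gives the same grasp; the last joint's range is limited). The gripper opens to 94 mm and grips with 3 to 60 N. Pads are 16 mm wide; open, the fingers measure 119 mm over their backs; the gripper's body (75 mm by 177 mm) begins 78 mm behind the grasp point.
Start: joints at [-1.313, 0.3, 1.521, -0, 1.321, -0.067], TCP at [0.176, -0.521, 0.224] pointing down, gripper open.
Joint ranges: [-3.03, 3.03], [-0.79, 2.21], [0.23, 2.52], [-1.04, 4.18], [0, 3.07], [-2.55, 2.55]. Speed limits (rad/s): [2.22, 2.22, 2.57, 3.14, 3.14, 3.14].

## Interface

Orientations are given as [roll, pitch, yaw] about the fixed x, y, z axes, in that order (R = Rz(yaw) Ry(pitch) Rx(roll)).
In Python, from station import ctrl, optics gives the robot as it stands.
- The arm moves only by the tool jog_arm, never from a script. Its argument "targets" is a list of rows, each a list of 3 entries, a list of its own where there are three numbers: the finger opening in cm, from 0 to 9.4, then the shift along the tool's x, y, z in cm, then the turn about the tool's y in rad. A call has 1 to 10 rows; each row is the pose to reach, as a shift and turn from the pose commanded when the call began, along the tool's axes at that moment; what a row does not reach only later rows make up. A row lasts 1/10 s, in which the tool goes at most 50 mm and 8.59 degrees, less where a joint would pass 70% of its speed; a pose out of reach is approached as far as the arm can. A call with a gripper value outside its range is refused whole. The fingers move at their own pace and stop on an object; "grip_force" is the grip in N (left out, the last holds). Time passes only in rows, so rows that repeat a pose let the fingers close. It gives the time, the measured TCP pose, the force and the opening at its end, in the units of the state.
- ctrl.get_obs(): the state, without advancing time (a new reading comes with each control period).
- optics.camera(name): name is "scene" or "side" or "wrist"; returns a dict with "img" (420x560x3 uint8, red, green, blue), "range_z" (420x560 float32, m along the optical axis (not along the pixel's ray), 0 where there is no reading), "camera_matrix" (3x3 intrinsics, pixels), "k1" (the pictures are not rectified: a ray, as slopes to the right and down, at radius r is drawn at 1 + k1 r^2 times it, then the intrinsics apply), "world_to_cam" (4x4, takes a point from world to camera coordinates); the wrist camera has in their place "mount" (4x4, takes a point from camera to tool coordinates, whose origin is the TCP and whose axes are the tool frame's). Camera axes: x right, y up, looking along -z (the intrinsics and any distortion apply to the point x, -y, -z); pixel columns grow to the right and rows downward; lengths in m; the calibration is good to about 2 mm. A picture is of the moment at which its call begins: read the wrist's pose just before it.
- ctrl.hand_in(): hands the job in, once; it reports no verdict.
The state is a dict: "time_s": time; "qpos": joint angles; "joint_vel": joint speeds; "tau": joint torques, N m; "ee_pos": TCP position; "eef_rot": TCP orientation; "force": force on the tool from outside, world axes, zero at the start; "moment": the same for the moment, N m; "grip_width": finger opening in m.
Only numpy, scipy, OpenCV 4.12 (cv2) and the standard library are available. Lean on these libraries where they do the work, as an engineer would, in place of code of your own. Each camera call takes 0.05 s, during which the arm holds its last target. There are 200 camera calls.

## Task

Open the wooden ratchet clamp for the next stamp block: flip its red pawl lever right over, away from the jaws, so that the pawl is out of the rack's teeth, then slide the jaw with the dark knob all the way back to its stop. Leave the pawl flipped over and the jaw fully open.

Things in the scene. Friction and masses are not known exactly. Their poses are not given: they have to be found in the camera images.
- clamp: Beech ratchet clamp, base 90 x 222 mm, fixed to the table; origin under its middle, z up. +y runs along its centre line (x = 0) from the jaws to the dark steel pawl housing (46 long, 36 wide, 62 high), the way the jaw opens. Pawl pivot: y = +52 mm, 54.5 mm above the table. A steel bar with 10 mm teeth (tops at 44 mm) runs from the moving jaw through the housing; fixed jaw at y = -101 mm.
- pawl (a joint): Level hinge of the pawl, across the clamp. 0 to 0.13 rad: its finger lies on the teeth, its lever leans 40 to 32 degrees from upright toward the jaws; the jaw can only move toward closed. Grows as the lever is flipped over, away from the jaws, to its stop at 1.9 (leaning 69 degrees the other way, teeth free). Held by weight alone: past upright (0.7) it falls to the stop by itself; 1 N moves it.
- pawl_lever (a point): Centre of the lever's red grip, 42 mm from the pawl's pivot; grip 24 mm wide (across the clamp), 10 mm thick, 26 mm long, reaching 13 mm past this point. With the pawl on the teeth this point is 87 to 90 mm above the table and 22 to 27 mm nearer the jaws than the pivot, and the grip spans heights 73 to 104 mm; upright, its end is at 110 mm. Turns with the pawl.
- jaw (a joint): Slide of the moving jaw along the clamp's y. 0 m: closed; grows as the jaw slides back (+y, opening) toward the pawl housing, to its stop at 0.070 m. Starts at 0 to 0.03 m. It stays where it is left; about 3 N slide it when the pawl is out. With the pawl in it gives at most 11 mm backward (one tooth), then is locked.
- jaw_knob (a point): Middle of the grip of the dark walnut knob upright on the moving jaw, 86 mm above the table: a round post 18 to 24 mm in diameter, from 62 to 106 mm above the table. Axes as the clamp's. Moves with the jaw: at clamp y = -77 mm plus the jaw's value. The beech jaw under it is 80 mm across, 20 mm thick, its top 62 mm above the table.

How it is judged:
By the outcome, as a careful person would: the job done as asked, in the order asked, and still so for the second after the job is handed in, with the robot touching nothing.
It also fails if it takes over 32 s, if anything falls off the work surface, if the arm or the gripper's body presses on something with over 40 N, if the wrist force passes 120 N, or if a joint passes its speed limit or range.

## Working session

There is one attempt and no reset: what is moved stays moved. The work goes in short steps, Python scripts to look and compute and a tool call to move; the robot and the scene stay as the last step left them, time stands still between calls to the robot, and variables do not carry over. Pictures are saved under pics/ and viewed, about 8 in all and at most 12, crops included, and the job is handed in when it is done.

Besides the shell and the picture viewer there is one more tool, called after "Request:" as name(argument=value, ...) on one line, values as JSON. jog_arm: Moves the arm, as the interface text tells. Its arguments: {"type":"object","properties":{"targets":{"type":"array","items":{"type":"array"}},"grip_force":{"type":"number"}},"required":["targets"]}

```bash
mkdir -p pics; cat > h.py <<'E'
import numpy as np,cv2
from station import ctrl,optics
from scipy.spatial.transform import Rotation as R
def tool(o):
    T=np.eye(4);T[:3,:3]=R.from_euler('xyz',o['eef_rot']).as_matrix();T[:3,3]=o['ee_pos'];return T
def shot(n,f=None):
    o=ctrl.get_obs();c=optics.camera(n)
    c['c2w']=tool(o)@c['mount'] if n=='wrist' else np.linalg.inv(c['world_to_cam'])
    if f: cv2.imwrite('pics/'+f,c['img'][:,:,::-1])
    return c
def pts(c,uv):
    uv=np.asarray(uv,float).reshape(-1,2);K=c['camera_matrix']
    d=cv2.undistortPoints(uv.reshape(-1,1,2),K,np.array([c['k1'],0,0,0.])).reshape(-1,2)
    ray=np.c_[d[:,0],-d[:,1],-np.ones(len(d))]
    z=c['range_z'][uv[:,1].astype(int),uv[:,0].astype(int)]
    M=c['c2w'];return (ray*z[:,None])@M[:3,:3].T+M[:3,3], ray@M[:3,:3].T, M[:3,3]
def plane(c,uv,h):
    _,r,o=pts(c,uv);return o+r*((h-o[2])/r[:,2])[:,None]
E
python3 - <<'E'
from h import *
o=ctrl.get_obs();print(o)
a=shot('scene','a.png');b=shot('side','b.png');w=shot('wrist','w.png')
for c in(a,b,w):print(c['c2w'].round(3).tolist(),c['camera_matrix'][0,0],c['k1'])
cv2.imwrite('pics/ab.png',cv2.resize(np.vstack([np.hstack([a['img'],b['img']]),np.hstack([w['img'],w['img']*0])])[:,:,::-1],(800,600)))
E
```

```text
{'time_s': 0.0, 'qpos': array([-1.31258924e+00,  3.00470913e-01,  1.52160041e+00, -1.54439530e-05,
        1.32065141e+00, -6.66161761e-02]), 'joint_vel': array([-0.00083669, -0.00032041,  0.00095789, -0.00021632, -0.00045331,
        0.0003382 ]), 'tau': array([ 2.53119571e-03, -5.31808591e+01, -3.52740133e+01,  7.09516718e-02,
        2.43732979e-02, -9.38767903e-05]), 'ee_pos': array([ 0.17545227, -0.52101425,  0.22387823]), 'eef_rot': array([-1.57073603e+00,  1.12856926e-03, -1.24596920e+00]), 'force': array([0.30817603, 0.11069915, 0.15577594]), 'moment': array([ 0.01331369, -0.01519822,  0.01708545]), 'grip_width': 0.09393871105697836}
[[-0.743, 0.512, -0.432, 0.139], [-0.67, -0.555, 0.494, 0.514], [0.013, 0.656, 0.755, 0.713], [0.0, 0.0, 0.0, 1.0]] 430.68900410636957 -0.02795612726304014
[[0.997, -0.056, 0.06, 0.551], [0.078, 0.436, -0.896, -0.677], [0.025, 0.898, 0.439, 0.441], [0.0, 0.0, 0.0, 1.0]] 489.2801539060093 -0.024801941270088508
[[0.319, 0.913, 0.253, 0.249], [-0.948, 0.308, 0.083, -0.496], [-0.002, -0.266, 0.964, 0.383], [0.0, 0.0, 0.0, 1.0]] 342.25611876066466 0.0017135927101442098
```

View pics/ab.png

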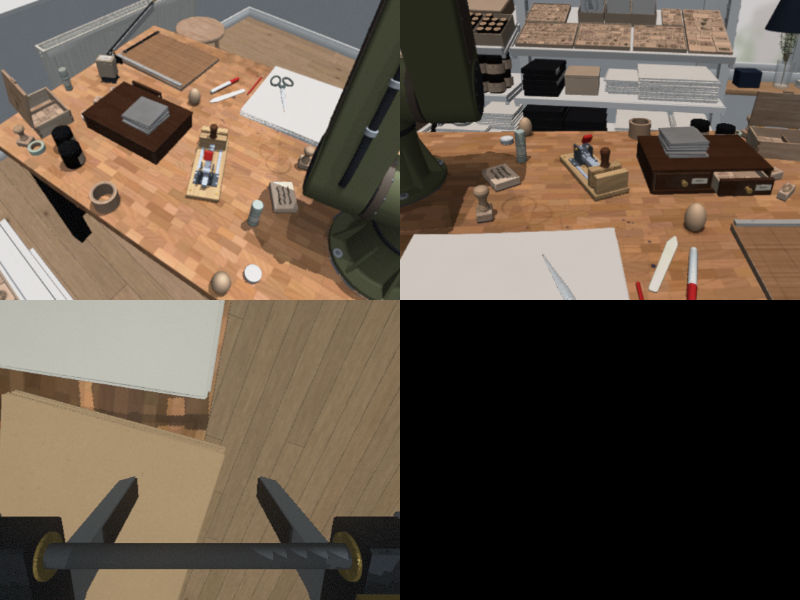

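The scene view (top left tile) shows the clamp around full-image px (290,225), knob toward the far end (the top) and red lever in the middle. In the side view it is at about (270,230). I'll crop in and measure it.

```bash
python3 - <<'E'
from h import *
a=shot('scene');b=shot('side')
A=cv2.resize(a['img'][160:290,250:340],None,fx=4,fy=4);B=cv2.resize(b['img'][170:290,210:330],(520,520))
cv2.imwrite('pics/crop.png',np.hstack([A,B])[:,:,::-1])
P=[]
for c,(r0,r1,c0,c1) in((a,(160,290,250,340)),(b,(170,290,210,330))):
    v,u=np.mgrid[r0:r1,c0:c1];uv=np.c_[u.ravel(),v.ravel()]
    p=pts(c,uv)[0];im=c['img'][uv[:,1],uv[:,0]].astype(int)
    hsv=cv2.cvtColor(c['img'],cv2.COLOR_RGB2HSV)[uv[:,1],uv[:,0]]
    red=(im[:,0]>120)&(im[:,1]<60)&(im[:,2]<60)
    print('red',red.sum(),np.median(p[red],0).round(4),p[red].min(0).round(3),p[red].max(0).round(3),uv[red].mean(0))
    dark=(im.sum(1)<210)&(p[:,2]>.066)&(p[:,2]<.115)
    print('dark',dark.sum(),np.median(p[dark],0).round(4),p[dark].min(0).round(3),p[dark].max(0).round(3),uv[dark].mean(0))
    m=(p[:,2]>.008)&(p[:,2]<.12)
    q=p[m];print(np.histogram(q[:,2],bins=np.arange(0,.125,.006)))
    r=cv2.minAreaRect(q[:,:2].astype(np.float32)*1000);print(r)
    k=(p[:,2]>.008)&(p[:,2]<.035);r=cv2.minAreaRect(p[k][:,:2].astype(np.float32)*1000);print('base',r,cv2.boxPoints(r).tolist())
E
```

```text
red 120 [0.4575 0.1133 0.0935] [0.139 0.103 0.084] [0.468 0.514 0.713] [291.19166667 217.75833333]
dark 308 [0.611  0.0369 0.0731] [0.449 0.009 0.066] [0.64  0.114 0.107] [272.78571429 173.65584416]
(array([   0,   72, 1830,  671,  198,  133,  291,  151,  176,  331,  499,
        122,  148,   36,   64,   63,   89,   74,    0,    0]), array([0.   , 0.006, 0.012, 0.018, 0.024, 0.03 , 0.036, 0.042, 0.048,
       0.054, 0.06 , 0.066, 0.072, 0.078, 0.084, 0.09 , 0.096, 0.102,
       0.108, 0.114, 0.12 ]))
((534.8888549804688, 46.66551208496094), (180.51341247558594, 354.7520751953125), 26.40899658203125)
base ((529.0847778320312, 43.78321838378906), (167.55270385742188, 354.7520751953125), 26.408998489379883) [[375.1585693359375, 165.38693237304688], [532.9437255859375, -152.34390258789062], [683.010986328125, -77.82049560546875], [525.225830078125, 239.91033935546875]]
red 41 [0.4607 0.1024 0.0995] [0.451 0.097 0.097] [0.47  0.113 0.102] [262.73170732 190.26829268]
dark 410 [0.5052 0.0219 0.0892] [0.447 0.015 0.066] [0.519 0.123 0.105] [279.03658537 211.88292683]
(array([   0,  211, 1074,  349,  264,  277,  348,  362,  393,  626,  361,
         54,   46,   63,   67,   73,  113,   62,    0,    0]), array([0.   , 0.006, 0.012, 0.018, 0.024, 0.03 , 0.036, 0.042, 0.048,
       0.054, 0.06 , 0.066, 0.072, 0.078, 0.084, 0.09 , 0.096, 0.102,
       0.108, 0.114, 0.12 ]))
((478.6133728027344, 175.47225952148438), (415.64349365234375, 194.59654235839844), 87.31610870361328)
base ((478.5699768066406, 174.54635620117188), (413.7896423339844, 194.59654235839844), 87.31610870361328) [[371.6904296875, -27.565475463867188], [566.0735473632812, -36.67756652832031], [585.4495239257812, 376.658203125], [391.06640625, 385.770263671875]]
```

View pics/crop.png

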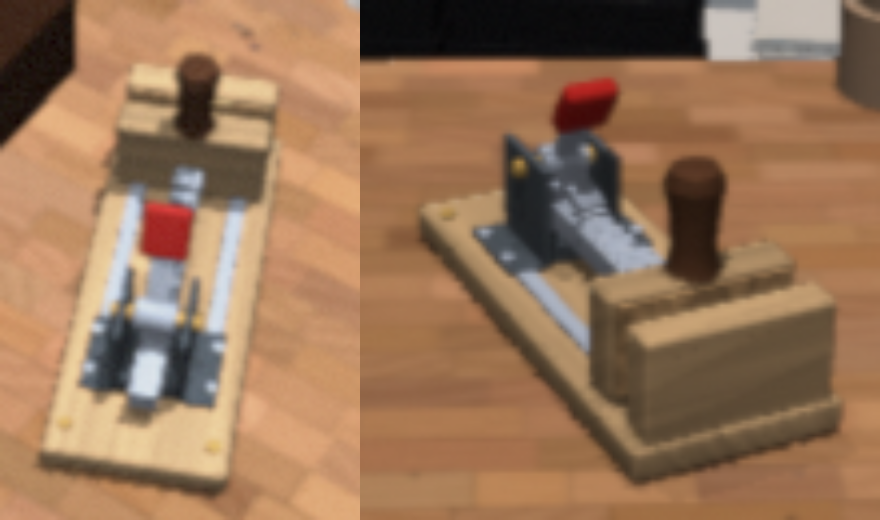

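The left crop (scene) shows the jaws at the top with the knob next to them and a slightly open jaw. The red lever leans toward the jaws and the housing is near the bottom. The right crop (side) agrees. Next I'll get the pose numbers, restricted to the clamp.

```bash
python3 - <<'E'
from h import *
a=shot('scene');b=shot('side');Q=[]
for c,(r0,r1,c0,c1) in((a,(160,290,250,340)),(b,(170,290,210,330))):
    v,u=np.mgrid[r0:r1,c0:c1];uv=np.c_[u.ravel(),v.ravel()]
    p=pts(c,uv)[0];im=c['img'][uv[:,1],uv[:,0]].astype(int)
    near=np.hypot(p[:,0]-.47,p[:,1]-.08)<.15
    g=np.zeros(c['img'].shape[:2],np.uint8);k=near&(p[:,2]>.009)&(p[:,2]<.13);g[uv[k,1],uv[k,0]]=1
    n,l,s,_=cv2.connectedComponentsWithStats(g);big=1+s[1:,4].argmax();k=k&(l[uv[:,1],uv[:,0]]==big)
    top=k&(p[:,2]<.028)
    r=cv2.minAreaRect(p[top][:,:2].astype(np.float32)*1000);print('base',r);Q.append(p[top]);
    red=k&(im[:,0]>110)&(im[:,1]<60)&(im[:,2]<60)
    print('red',red.sum(),p[red].mean(0).round(4),p[red].min(0).round(3),p[red].max(0).round(3))
    d=k&(p[:,2]>.068)&(p[:,1]<.06)
    print('knob',d.sum(),p[d].mean(0).round(4),p[d].min(0).round(3),p[d].max(0).round(3))
    h=k&(p[:,2]>.05)&(p[:,2]<.066)&(p[:,1]>.075)
    print('housing',h.sum(),p[h].mean(0).round(4),p[h].min(0).round(3),p[h].max(0).round(3))
    j=k&(p[:,2]>.058)&(p[:,2]<.065)&(p[:,1]<.06)
    print('jawtop',cv2.minAreaRect(p[j][:,:2].astype(np.float32)*1000))
    print('bodyrange z10-20',np.percentile(p[top][:,2],[5,50,95]))
q=np.vstack(Q)
r=cv2.minAreaRect(q[:,:2].astype(np.float32)*1000);print('both',r,cv2.boxPoints(r).round(1).tolist())
E
```

```text
base ((474.552001953125, 88.2037353515625), (90.4770736694336, 222.19833374023438), 31.780319213867188)
red 119 [0.4576 0.1132 0.0933] [0.447 0.103 0.083] [0.469 0.122 0.103]
knob 177 [0.5081 0.0328 0.093 ] [0.499 0.019 0.068] [0.521 0.041 0.107]
housing 243 [0.4461 0.1327 0.0599] [0.421 0.102 0.05 ] [0.474 0.158 0.066]
jawtop ((518.48046875, 16.413467407226562), (79.72190856933594, 52.385623931884766), 32.187931060791016)
bodyrange z10-20 [0.01380787 0.01693814 0.02365562]
base ((473.18927001953125, 84.91737365722656), (90.94622802734375, 225.31878662109375), 31.593814849853516)
red 45 [0.46   0.1035 0.0991] [0.449 0.094 0.094] [0.47  0.11  0.102]
knob 297 [0.5095 0.0213 0.09  ] [0.498 0.015 0.068] [0.52  0.037 0.106]
housing 251 [0.4473 0.1223 0.0565] [0.42  0.102 0.05 ] [0.472 0.144 0.065]
jawtop ((517.41259765625, 13.653812408447266), (79.40249633789062, 52.120113372802734), 31.04305648803711)
bodyrange z10-20 [0.01073723 0.01595439 0.02575517]
both ((474.0852355957031, 85.6768798828125), (93.10103607177734, 225.72811889648438), 31.521528244018555) [[375.3999938964844, 157.5], [493.3999938964844, -34.900001525878906], [572.7999877929688, 13.800000190734863], [454.79998779296875, 206.1999969482422]]
```

Request:
jog_arm(targets=[[0,[-46.9,0,48.0],-0.229],[0,[-46.9,0,48.0],-0.229],[0,[-46.9,0,48.0],-0.229],[0,[-46.9,0,48.0],-0.229],[0,[-46.9,0,48.0],-0.229],[0,[-46.9,0,48.0],-0.229],[0,[-46.9,0,48.0],-0.229],[0,[-46.9,0,48.0],-0.229],[0,[-46.9,0,48.0],-0.229],[0,[-46.9,0,48.0],-0.229]], grip_force=20)

```text
time_s: 1.35
ee_pos: [0.4034, -0.0739, 0.2248]
eef_rot: [-1.57, -0.001, -1.017]
force: [0.4, -1.6, 0.1]
grip_width: 0.0172
```

Request:
jog_arm(targets=[[0,[-8.7,0,14.4],0],[0,[-8.7,0,14.4],0],[0,[-8.7,0,14.4],0],[0,[-8.7,0,14.4],0],[0,[-8.7,0,14.4],0],[0,[-8.7,0,14.4],0],[0,[-8.7,0,14.4],0]])

```text
time_s: 2.05
ee_pos: [0.4793, 0.0728, 0.2245]
eef_rot: [-1.571, -0.0, -1.018]
force: [-0.1, -0.2, 1.0]
grip_width: 0.001
```

```bash
cat > st.py <<'E'
from h import *
def loc():
    o=ctrl.get_obs();a=np.radians(31.7);d=o['ee_pos'][:2]-[.474,.0868]
    print('t',o['time_s'],'clamp xy',(d@[np.cos(a),np.sin(a)]).round(4),(d@[-np.sin(a),np.cos(a)]).round(4),'z',o['ee_pos'][2].round(4),o['eef_rot'].round(3),o['force'].round(1),o['grip_width'].round(4))
E
python3 - <<'E'
from st import *
loc();shot('wrist','w2.png')
E
```

```text
Traceback (most recent call last):
  File "st.py", line 4, in loc
    print('t',o['time_s'],'clamp xy',(d@[np.cos(a),np.sin(a)]).round(4),(d@[-np.sin(a),np.cos(a)]).round(4),'z',o['ee_pos'][2].round(4),o['eef_rot'].round(3),o['force'].round(1),o['grip_width'].round(4))
                                                                                                                                                                                  ^^^^^^^^^^^^^^^^^^^^^
AttributeError: 'float' object has no attribute 'round'
```

Request:
jog_arm(targets=[[0,[0,4,0.3],0],[0,[0,8,0.3],0],[0,[0,11,0.3],0],[0,[0,12.6,0.3],0],[0,[0,12.6,0.3],0],[0,[0,12.6,0.3],0]])

```text
time_s: 2.65
ee_pos: [0.4824, 0.0747, 0.0993]
eef_rot: [-1.57, -0.0, -1.018]
force: [-0.6, 0.3, 0.2]
grip_width: 0.0003
```

```bash
sed -i "s/,o\['grip_width'\].round(4)/,o['grip_width']/" st.py; python3 - <<'E'
from st import *
loc();a=shot('scene')['img'];b=shot('side')['img']
cv2.imwrite('pics/c2.png',np.hstack([cv2.resize(a[100:300,220:380],(400,500)),cv2.resize(b[130:290,200:340],(400,500))])[:,:,::-1])
E
```

```text
t 2.65 clamp xy 0.0008 -0.0147 z 0.0993 [-1.57  -0.    -1.018] [-0.6  0.3  0.2] 0.0003236121375714654
```

View pics/c2.png

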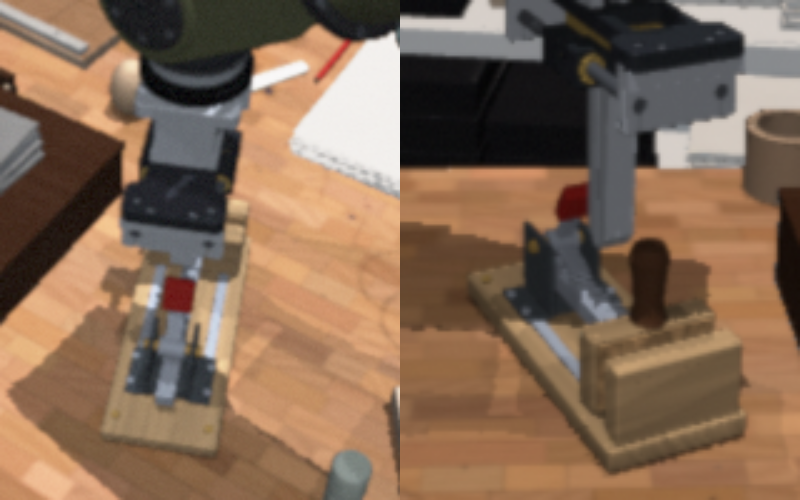

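The closed fingers stand between the red lever (left panel, ~(180,293)) and the knob (right panel, ~(650,280)), clear of both. Next I'll push the lever over.

Request:
jog_arm(targets=[[0,[-1,0,0],0],[0,[-2,0,0],0],[0,[-3,0,0],0],[0,[-4,0,0],0],[0,[-5,0,0],0],[0,[-6,0,0],0],[0,[-6.8,0,0],0],[0,[-6.8,0,0],0],[0,[-6.8,0,0],0]])

```text
time_s: 3.65
ee_pos: [0.4464, 0.1333, 0.0985]
eef_rot: [-1.571, 0.0, -1.017]
force: [-0.7, 0.3, -0.2]
grip_width: 0.0003
```

Request:
jog_arm(targets=[[0,[1.5,0,0],0],[0,[3,0,0],0],[0,[3,-3,0],0],[0,[0,-6,0],0],[0,[4,-6,0],0],[0,[8,-6,0],0],[0,[12,-6,0],0],[0,[14.8,-6,0],0],[0,[14.8,-6,0],0],[0,[14.8,-6,0],0]])

```text
time_s: 4.65
ee_pos: [0.5243, 0.0064, 0.1581]
eef_rot: [-1.571, 0.0, -1.019]
force: [-0.4, -0.7, -0.4]
grip_width: 0.0004
```

```bash
python3 - <<'E'
from st import *
loc();a=shot('scene')['img'];b=shot('side')['img']
cv2.imwrite('pics/c3.png',np.hstack([cv2.resize(a[100:300,220:380],(400,500)),cv2.resize(b[130:290,200:340],(400,500))])[:,:,::-1])
E
```

```text
t 4.65 clamp xy 0.0005 -0.0948 z 0.1581 [-1.571  0.    -1.019] [-0.4 -0.7 -0.4] 0.0003667320793400828
```

View pics/c3.png

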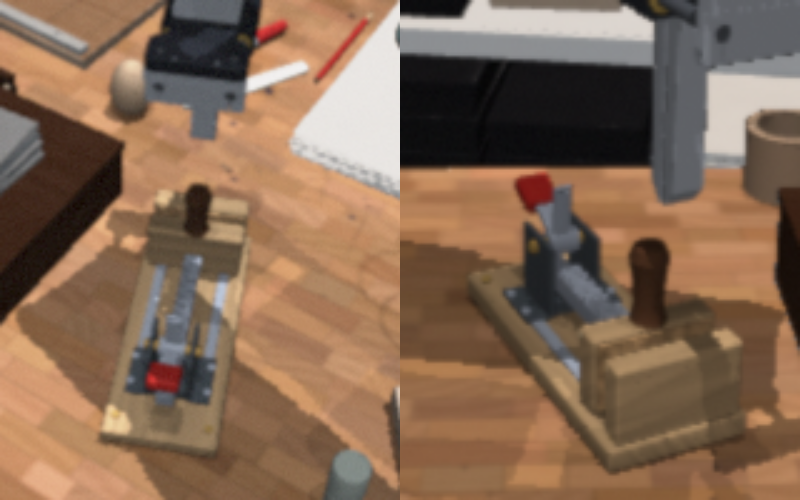

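The pawl is flipped over: the red grip is now behind the pivot at ~(163,377) in the left panel and ~(535,192) in the right. Next I'll lower the fingers behind the knob on the fixed-jaw side and push.

Request:
jog_arm(targets=[[0,[1.2,0,-0.1],0],[0,[1.2,2,-0.1],0],[0,[1.2,5,-0.1],0],[0,[1.2,6.4,-0.1],0],[0,[1.2,6.4,-0.1],0],[0,[0.2,6.4,-0.1],0],[0,[-0.8,6.4,-0.1],0],[0,[-1.8,6.4,-0.1],0],[0,[-2.8,6.4,-0.1],0],[0,[-2.8,6.4,-0.1],0]])

```text
time_s: 5.75
ee_pos: [0.5081, 0.0319, 0.095]
eef_rot: [-1.57, 0.0, -1.016]
force: [-0.4, 0.6, -0.9]
grip_width: 0.0007
```

Request:
jog_arm(targets=[[0,[-0.7,0,0],0],[0,[-1.4,0,0],0],[0,[-2.1,0,0],0],[0,[-2.7,0,0],0],[0,[-2.7,0,0],0]])

```text
time_s: 6.25
ee_pos: [0.4939, 0.0543, 0.0943]
eef_rot: [-1.571, 0.001, -1.016]
force: [0.1, -0.7, 0.2]
grip_width: 0.0005
```

```bash
python3 - <<'E'
from st import *
loc();a=shot('scene')['img'];b=shot('side')['img']
cv2.imwrite('pics/c4.png',np.hstack([cv2.resize(a[100:300,220:380],(400,500)),cv2.resize(b[130:290,200:340],(400,500))])[:,:,::-1])
E
```

```text
t 6.25 clamp xy -0.0002 -0.0381 z 0.0943 [-1.571e+00  1.000e-03 -1.016e+00] [ 0.1 -0.7  0.2] 0.0005288281763538406
```

View pics/c4.png

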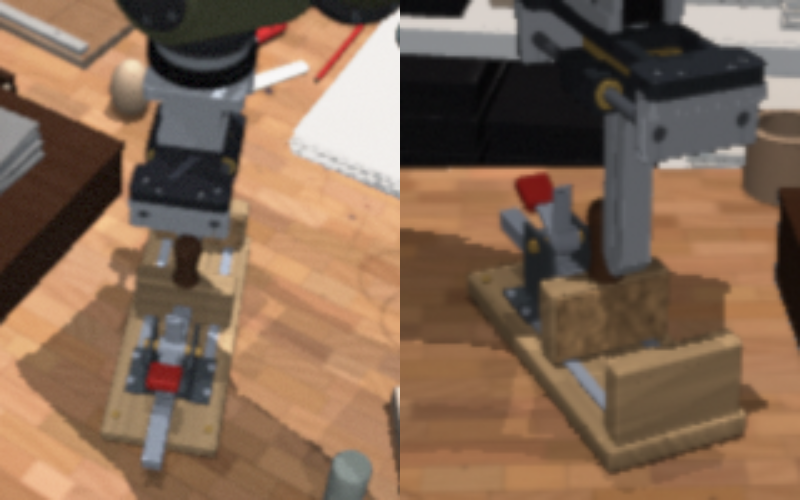

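The jaw is sliding: the knob (left panel ~(187,262)) sits just ahead of the fingers and the bar now sticks out past the housing. I'll keep going in small steps until the stop shows up as force.

Request:
jog_arm(targets=[[0,[-0.3,0,0],0],[0,[-0.6,0,0],0],[0,[-0.8,0,0],0],[0,[-0.8,0,0],0]])

```text
time_s: 6.75
ee_pos: [0.4904, 0.0601, 0.0944]
eef_rot: [-1.571, -0.001, -1.017]
force: [3.3, -5.8, -2.4]
grip_width: 0.0003
```

Request:
jog_arm(targets=[[0,[-0.15,0,0],0],[0,[-0.15,0,0],0]])

```text
time_s: 6.95
ee_pos: [0.4902, 0.0604, 0.0945]
eef_rot: [-1.57, -0.003, -1.017]
force: [7.0, -14.8, -5.2]
grip_width: 0.0009
```

```bash
python3 - <<'E'
from st import *
loc()
E
```

```text
t 6.95 clamp xy -0.0001 -0.031 z 0.0945 [-1.57  -0.003 -1.017] [  7.  -14.8  -5.2] 0.0009391751132868039
```

The force rises to 16 N with no further travel at y = -31 mm, where I predicted -30.5, so the jaw is at its stop. Now I'll back off and look.

Request:
jog_arm(targets=[[0,[0.8,0,0],0],[0,[2,0,0],0],[0,[3,0,0],0],[0,[3,-4,0],0],[0,[4,-8,0],0],[0,[8,-11,0],0],[0,[12,-12,0],0],[0,[14,-12,0],0],[0,[14,-12,0],0],[0,[14,-12,0],0]])

```text
time_s: 7.95
ee_pos: [0.5629, -0.0576, 0.2139]
eef_rot: [-1.571, 0.001, -1.018]
force: [-0.3, 0.3, 0.1]
grip_width: 0.0002
```

```bash
python3 - <<'E'
from st import *
loc();a=shot('scene');b=shot('side');al=np.radians(31.7)
for c,(r0,r1,c0,c1) in((a,(160,290,250,340)),(b,(170,290,210,330))):
    v,u=np.mgrid[r0:r1,c0:c1];uv=np.c_[u.ravel(),v.ravel()];p=pts(c,uv)[0];im=c['img'][uv[:,1],uv[:,0]].astype(int)
    d=p[:,:2]-[.474,.0868];L=np.c_[d@[np.cos(al),np.sin(al)],d@[-np.sin(al),np.cos(al)],p[:,2]]
    for n,m in(('knob',(L[:,2]>.068)&(L[:,2]<.11)&(abs(L[:,0])<.03)&(L[:,1]<.025)&(L[:,1]>-.1)),('red',(im[:,0]>110)&(im[:,1]<60)&(im[:,2]<60)&(L[:,2]<.2)&(abs(L[:,0])<.03))):
        print(n,m.sum(),L[m].mean(0).round(4),L[m].min(0).round(4),L[m].max(0).round(4))
a=a['img'];b=b['img']
cv2.imwrite('pics/c5.png',np.hstack([cv2.resize(a[100:300,220:380],(400,500)),cv2.resize(b[130:290,200:340],(400,500))])[:,:,::-1])
E
```

```text
t 7.95 clamp xy -0.0003 -0.1696 z 0.2139 [-1.571e+00  1.000e-03 -1.018e+00] [-0.3  0.3  0.1] 0.00017795871179920896
knob 194 [ 0.0005 -0.0026  0.093 ] [-0.0107 -0.0167  0.0681] [0.0127 0.005  0.1075]
red 114 [-0.0001  0.0933  0.075 ] [-0.0111  0.0559  0.0265] [0.012  0.1034 0.0809]
knob 263 [-0.0038 -0.0129  0.0899] [-0.0129 -0.0208  0.0681] [0.009  0.0023 0.1069]
red 88 [-0.0038  0.0888  0.0735] [-0.0134  0.0773  0.0686] [0.0071 0.0999 0.0787]
```

View pics/c5.png

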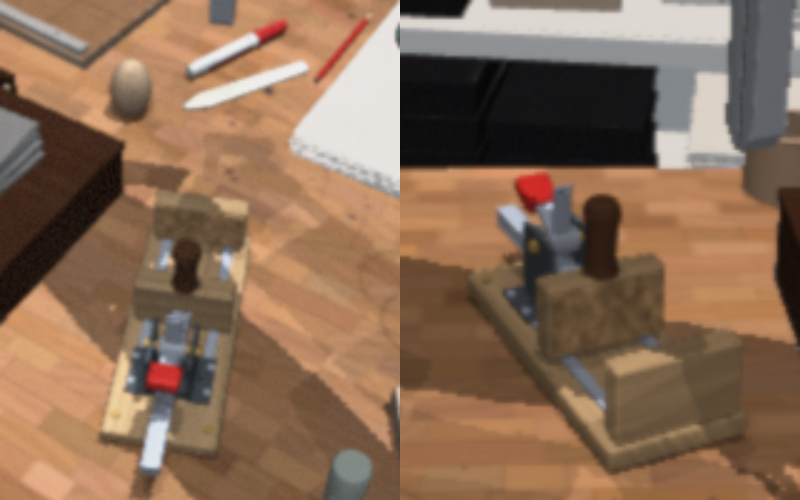

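The knob is at clamp y ≈ -7 mm, which is the 70 mm stop. The lever grip is at y ≈ +91 mm, z ≈ 0.07, which is the pawl's stop, and the arm is clear of everything.

```bash
python3 -c "
from station import ctrl
print(ctrl.hand_in())"
```

```text
the job is handed in; nothing more can be done
None
```

The clamp is open and the job is handed in. I flipped the red pawl lever over with the closed fingers, then pushed the jaw by its knob back to its stop. The arm was then backed off clear of everything, at about 8 s of the 32 s allowed.

- **Jaw:** at the end of the push the force rose to about 17 N with no further travel. The fingers were then at clamp y = -31 mm, against -30.5 mm predicted for the stop. After backing off, the cameras put the knob at about y = -7 mm, which is the full 70 mm of opening.
- **Pawl:** the cameras put the red grip about 37 to 41 mm behind the pivot and about 74 mm above the table. That is close to the 39 mm and 70 mm expected at the pawl's stop.
- **Failures and disagreements:** no check failed on the clamp. The two cameras' mean positions differ by up to about 10 mm because each sees a different side of the parts; the knob's outer edges agree with y = -7 mm to a few mm. One status script crashed on a formatting bug before the first descent. I worked out that position by hand and fixed the script.

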